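# Clamp the white-capped vial in the torque-knob holder

### The arm

A 6-joint arm with a two-finger parallel gripper is mounted at the origin on a cart in front of the work surface, level with it; the furniture and walls round the work are solid. World frame = base frame: x ahead of the robot, y to its left, z up, the work surface at z = 0. Lengths are in mm, angles in rad, forces in N, time in s.
With the tool pointing down it reaches from about 350 to 975 mm from the base axis. Payload 7.1 kg.
Tool frame: the origin (TCP) lies at the very end of the fingers, on their centre line; the grasp point (between the pads) lies ctrl.hold_point_z behind it (ctrl.hold_point_z is the distance from the TCP to the grasp point, in mm); z points along the fingers, y is the line along which they close (so a half turn about z gives the same grasp; the last joint's range is limited). The gripper opens to 88 mm and grips with 3 to 60 N. Pads are 20 mm wide; open, the fingers measure 115 mm over their backs; the gripper's body (75 mm by 178 mm) begins 61 mm behind the grasp point.
Start: joints at [1.321, 0.423, 1.63, -0, 1.089, -0.019], TCP at [142.941, 608.418, 222.675] pointing down, gripper open.
Joint ranges: [-3, 3], [-0.9, 2.11], [0.09, 2.58], [-1.31, 4.45], [0.11, 2.69], [-2.54, 2.54]. Speed limits (rad/s): [2.39, 2.39, 3.01, 3.14, 3.14, 3.14].

### API

Orientations are given as a rotation vector (axis times angle).
In Python, from workcell import ctrl gives the robot as it stands. The module is installed in compiled form; this text tells all that it offers.
- The arm moves only by the shell command python3 -m creep 'ROWS'. ROWS is JSON, a list of rows, each an object with "translation": the shift along the tool's x, y, z in mm, a list of three; "angular": the turn, a rotation vector about the tool's x, y, z in rad, a list of three; "jaw": the opening, from 0 (shut) to 1 (fully open). A call has exactly 8 rows; each row is the pose to reach, as a shift and turn from the pose commanded when the call began, along the tool's axes at that moment; what a row does not reach only later rows make up. A row lasts 1/8 s, in which the tool goes at most 62.5 mm and 10.7 degrees, less where a joint would pass 70% of its speed; a pose out of reach is approached as far as the arm can. A call with a gripper value outside its range is refused whole. The fingers move at their own pace and stop on an object; the grip force is fixed at half the most. Time passes only in rows, so rows that repeat a pose let the fingers close, or fill a call up. It gives the time, the measured TCP pose, the force, the opening and the grip force at its end, in the units of the state.
- ctrl.get_obs(): the state, without advancing time (a new reading comes with each control period).
- ctrl.get_image(name): name is "scene" or "top" or "wrist"; returns the picture (384x512x3 uint8, red, green, blue); there is no depth.
- ctrl.camera_info(name): a dict with "camera_matrix" (3x3 intrinsics, pixels), "world_from_camera" (4x4, takes a point from camera to world coordinates). Camera axes: x right, y up, looking along -z (the intrinsics and any distortion apply to the point x, -y, -z); pixel columns grow to the right and rows downward; lengths in mm; the calibration is good to about 2 mm. A picture is of the moment at which its call begins: read the wrist's pose just before it. camera_info takes no time and is no camera call; for the wrist camera it gives the pose at the moment of the call.
- ctrl.close_job(): hands the job in; it is judged then, once.
Trained networks look in the newest picture that a camera, given by its name, has taken for a name from the list of things; names that differ only in an ending like _2 or _b are one class to them, and where a whole thing is asked for, a point or a joint stands for the part that bears it (a point fixed in the world has none). Each returns a list of dicts, best first, with "score" (0 to 1); they miss things now and then, are a little off and sometimes report something else, mostly with a low value. They report only what shows in the picture. A call takes as long as a camera call. They do not tell look-alikes from the thing itself.
- ctrl.look_for(camera, label): "rect" ([left, top, right, bottom] in pixels, round what is visible of it).
The state is a dict: "t": time; "qpos": joint angles; "qvel": joint speeds; "joint_torque": joint torques, N m; "ee_pos": TCP position; "orientation": TCP orientation; "ft_force": force on the tool from outside, world axes, zero at the start; "moment": the same for the moment, N m; "width": finger opening in mm; "grasp_force": force on a finger pad.
Only numpy, scipy, OpenCV 4.12 (cv2) and the standard library are available. Lean on these libraries where they do the work, as an engineer would, in place of code of your own. Each camera call takes 0.05 s, during which the arm holds its last target. There are 200 camera calls.

### The job

Stand the white-capped vial upright in the blue vial clamp, between the jaw and the V-shaped stop. Then turn the orange torque knob clockwise until its slip clutch clicks, so that the vial is held at the set torque; stop after a click or two, because a third click spoils the job. Let go, and leave the black-capped vials and the beaker where they are.

Things in the scene. Friction and masses are not known exactly. Their poses are not given: they have to be found in the camera images.
- white_vial: Glass sample vial with a WHITE ribbed screw cap (the only white cap), 28 mm in diameter, 60 mm tall, about 50 g, standing loose on the worktop. Origin: centre of its underside, z up. The cap, 24 mm in diameter, is the top 12 mm; grip it from above by the cap and upper body.
- black_vial_a: Bystander: vial of the same size with a black cap, loose, origin at the centre of its underside. Leave it.
- black_vial_b: Bystander: another black-capped vial of the same size, loose, origin at the centre of its underside. Leave it.
- beaker: Bystander: small open beaker, 50 mm in diameter, 59 mm tall, loose, origin at the centre of its underside. Leave it.
- holder: Vial clamp screwed down: base plate 74 x 180 x 8 mm, long side along its y, origin at the centre of its underside, z up. At y = -47 mm a blue gearbox, 62 mm high, carries the upright knob. At +y an aluminium V-shaped stop, 40 mm high, opens to -y. Between them a steel jaw, 39 mm high, slides to +y; its black rubber foot presses the vial into the V.
- nest (a point): On the clamp's floor (8 mm above the worktop; holder x = 0, y = +45 mm), where the centre of the vial's underside belongs; axes as the holder's. A vial standing here clears the V by about 2.5 mm in holder +y and the foot by 2.5 to 12.5 mm in -y; clamping pushes it 3 to 5 mm towards +y.
- jaw: Steel jaw with rubber foot; moves along holder +y by 5 mm per radian of the collar. How far the foot stands out of the jaw was set by hand, differs by up to 10 mm from start to start and is not measured: where the jaw meets the vial must be felt at the knob, and the clutch slips after 1.7 to 4.2 rad of turning in all.
- knob_centre (a point): On the knob's upright axis, half way up the knob, 84 mm above the worktop (holder x = 0, y = -47 mm). The knob is a ribbed rubber-grip orange round cap, 42 mm in diameter, 28 mm high (70 to 98 mm above the worktop); grip it across from above at any angle. Clockwise from above tightens; turning it back loosens. Self-locking: letting go loosens nothing, so several grasps can be used.
- knob_line (a point): White line at the foot of the knob's edge, 22 mm from the axis, turns with the knob. The knob drives the collar through a slip clutch. Running free takes about 0.24 N m; once the jaw meets the vial the torque climbs, over about half a radian, until the clutch slips at about 0.43 N m; then it falls to 0.3 and rises again with every click, one each 20 degrees.
- collar_line (a point): White line on the steel collar (51 mm in diameter) under the knob, 22 mm from the axis; turns with the screw. The two lines coincide at the start and stay together until the clutch slips; then the knob's runs ahead clockwise: first click at 10 degrees (4 mm apart), the second at 30 degrees (11 mm), the third at 50 degrees (18.6 mm).
Not all that is in view belongs to the job. What is shaped like the white_vial but purple is not meant.

How it is judged (in metres and radians):
On the way, in this order (a step that is already met when the one before it is completed fails the run):
1. the white-capped vial stands upright in the clamp, let go (horizontal distance between white_vial and nest below 0.01 m and z of white_vial in the frame of nest below 0.004 m and angle between white_vial's own z axis and vertical below 0.15 rad and contact force between the fingers and white_vial below 0.1 N), for 0.2 s.
2. the knob has been turned until the clutch clicked, with the jaw pressing on the vial (distance between knob_line and collar_line above 0.0044 m and contact force between jaw and white_vial above 12 N and horizontal distance between white_vial and nest below 0.01 m), for 0.1 s.
At the end, for the whole second after the job is handed in: The white-capped vial stands upright (within 0.12 rad) on the clamp's floor (within 4 mm) and within 10 mm of the nest, at rest, and the jaw still presses on it with more than 12 N; the knob's clutch has clicked at least once (the two lines are more than 4.4 mm apart) but not three times (all of step 2 and z of white_vial in the frame of nest below 0.004 m and angle between white_vial's own z axis and vertical below 0.12 rad and linear speed of white_vial below 0.02 m/s); the robot touches nothing.
It fails at once if the clutch clicks a third time (the lines come more than 18.8 mm apart) (distance between knob_line and collar_line above 0.0188 m).
It fails at once if the jaw crushes the vial with more than 90 N (contact force between jaw and white_vial above 90 N).
It fails at once if a black-capped vial is moved by more than 25 mm (distance of any of black_vial_a, black_vial_b from where it was at the start of the episode above 0.025 m).
It fails at once if the beaker is moved by more than 25 mm (distance of beaker from where it was at the start of the episode above 0.025 m).
It also fails if it takes over 72 s, if anything falls off the work surface, if the arm or the gripper's body presses on something with over 40 N, if the wrist force passes 120 N, or if a joint passes its speed limit or range.

## Working session

There is one attempt and no reset: what is moved stays moved. The work goes in short steps, Python scripts to look and compute and a shell command to move; the robot and the scene stay as the last step left them, time stands still between calls to the robot, and variables do not carry over. Pictures are saved under pics/ and viewed, at most 10 in all, crops included, and the job is handed in when it is done.

```bash
mkdir -p pics; cat > h.py <<'E'
import numpy as np, cv2
from workcell import ctrl
from scipy.spatial.transform import Rotation as R
def save(n,f):
    im=ctrl.get_image(n); cv2.imwrite('pics/'+f,im[:,:,::-1]); return im
def ray(info,uv):
    K=np.array(info['camera_matrix']);T=np.array(info['world_from_camera'])
    d=np.linalg.inv(K)@[uv[0],uv[1],1]; d=T[:3,:3]@(d*[1,-1,-1]); return T[:3,3],d/np.linalg.norm(d)
def onz(info,uv,z):
    o,d=ray(info,uv); return o+d*(z-o[2])/d[2]
def tri(rs):
    A=0;b=0
    for o,d in rs:
        P=np.eye(3)-np.outer(d,d);A=A+P;b=b+P@o
    x=np.linalg.solve(A,b); return x,[round(float(np.linalg.norm((np.eye(3)-np.outer(d,d))@(x-o))),1) for o,d in rs]
def proj(info,p):
    K=np.array(info['camera_matrix']);T=np.array(info['world_from_camera'])
    c=(T[:3,:3].T@(np.array(p)-T[:3,3]))*[1,-1,-1]; q=K@c; return q[:2]/q[2]
E
python3 - <<'E'
from h import *
np.set_printoptions(precision=1,suppress=True)
a=save('scene','s.png');b=save('top','t.png')
cv2.imwrite('pics/st.png',np.vstack([a,b])[:,:,::-1][::1])
o=ctrl.get_obs();print(o['ee_pos'],o['orientation'],R.from_rotvec(o['orientation']).as_matrix(),o['width'],ctrl.hold_point_z)
for c in('scene','top'):
    i=ctrl.camera_info(c);print(c,i)
    for l in('white_vial','black_vial_a','beaker','holder','jaw','knob_centre'):
        print(l,[(np.round(r['rect'],0),round(r['score'],2)) for r in ctrl.look_for(c,l)][:4])
E
```

```text
[142.8 607.9 222. ] [-0.4 -3.1  0. ] [[-1.   0.2 -0. ]
 [ 0.2  1.  -0. ]
 [ 0.  -0.  -1. ]] 88.13417873339455 18.700000000000003
scene {'camera_matrix': array([[369.3,   0. , 259.9],
       [  0. , 369.3, 194.9],
       [  0. ,   0. ,   1. ]]), 'world_from_camera': array([[   0.8,    0.4,   -0.4,  173.7],
       [  -0.6,    0.5,   -0.6, -604.6],
       [  -0. ,    0.8,    0.6,  638.3],
       [   0. ,    0. ,    0. ,    1. ]])}
white_vial [(array([244., 234., 255., 261.]), 0.79), (array([252., 258., 271., 285.]), 0.7), (array([207., 201., 216., 206.]), 0.31)]
black_vial_a [(array([292., 301., 306., 331.]), 0.94), (array([308., 246., 322., 274.]), 0.59)]
beaker [(array([260., 175., 278., 199.]), 0.73)]
holder [(array([182., 182., 254., 235.]), 0.66), (array([219., 184., 243., 208.]), 0.32)]
jaw []
knob_centre [(array([220., 184., 238., 200.]), 0.89)]
top {'camera_matrix': array([[470.1,   0. , 253.5],
       [  0. , 470.1, 188. ],
       [  0. ,   0. ,   1. ]]), 'world_from_camera': array([[  -0. ,    1. ,   -0.1,  454.6],
       [  -1. ,   -0. ,    0. ,  -61.7],
       [   0. ,    0.1,    1. , 1165.5],
       [   0. ,    0. ,    0. ,    1. ]])}
white_vial [(array([307., 225., 319., 235.]), 0.59), (array([276., 219., 290., 231.]), 0.48)]
black_vial_a []
beaker [(array([213., 147., 234., 171.]), 0.76)]
holder [(array([172., 191., 250., 245.]), 0.74), (array([354., 222., 366., 235.]), 0.43)]
jaw []
knob_centre [(array([220., 197., 236., 221.]), 0.84)]
```

View pics/s.png

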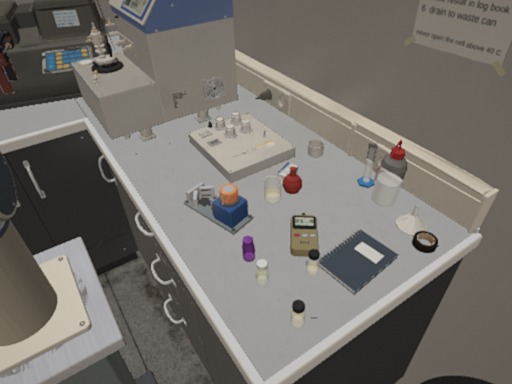

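View pics/t.png

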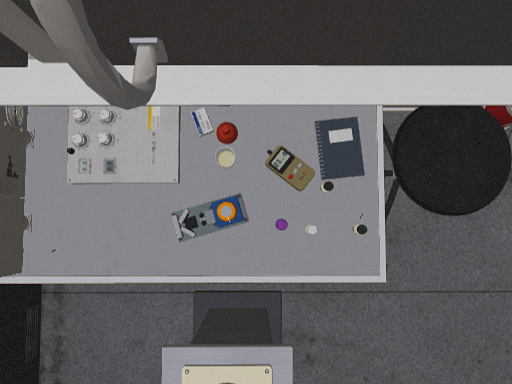

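The scene picture shows the white vial at (262,271), purple look-alike at (248,248), black vials at (298,314) and (313,261), and the clamp from V at (195,193) to knob at (229,194). In the top picture they are white (312,230), purple (282,225), knob (228,210), V about (183,222), beaker (226,158).

```bash
python3 - <<'E'
from h import *
np.set_printoptions(precision=1,suppress=True)
s=ctrl.camera_info('scene');t=ctrl.camera_info('top')
f=lambda n,a,b:print(n,*tri([ray(s,a),ray(t,b)]))
f('white cap top',(262,263),(312.5,229.5)); f('knob top',(229,190),(227,210))
f('beaker',(269,187),(225,158)); f('purple',(248.5,239),(282,225)); f('blackb',(313,255),(327,187));f('blacka',(298,306),(361,229))
for n,u,z in(('knob',(227,210),98),('V',(181,225),40),('Ra',(175,212),8),('Rb',(179,241),8)):print(n,onz(t,u,z))
E
python3 -m creep '[{"translation":[0,0,-60],"angular":[0,0,0],"jaw":1},{"translation":[0,0,-60],"angular":[0,0,0],"jaw":1},{"translation":[0,0,-60],"angular":[0,0,0],"jaw":1},{"translation":[0,0,-60],"angular":[0,0,0],"jaw":1},{"translation":[0,0,-60],"angular":[0,0,0],"jaw":1},{"translation":[0,0,-60],"angular":[0,0,0],"jaw":1},{"translation":[0,0,-60],"angular":[0,0,0],"jaw":1},{"translation":[0,0,-60],"angular":[0,0,0],"jaw":1}]'
python3 - <<'E'
from h import *
np.set_printoptions(precision=2,suppress=True)
o=ctrl.get_obs();print(o['ee_pos'],R.from_rotvec(o['orientation']).as_matrix(),o['qpos'])
i=ctrl.camera_info('wrist');print(i)
E
```

```text
white cap top [ 435.1 -203.8   58.5] [0.3, 0.3]
knob top [479.6  -4.5  93.7] [0.6, 0.6]
beaker [603.8   4.9  38.8] [3.6, 3.6]
purple [ 446.9 -132.9   59. ] [1.6, 1.6]
blackb [ 536.2 -240.9   50.4] [1.0, 1.0]
blacka [ 435.6 -319.    52. ] [0.0, 0.0]
knob [480.1  -5.   98. ]
V [445.9 107.7  40. ]
Ra [477.6 127.5   8. ]
Rb [406.7 117.1   8. ]
t: 1.7
ee_pos: [142.9, 608.4, 282.6]
orientation: [-0.362, -3.121, 0.0]
ft_force: [0.4, -0.1, -0.3]
width: 88.1
grasp_force: 0.0
[142.95 608.4  282.59] [[-0.97  0.23 -0.  ]
 [ 0.23  0.97 -0.  ]
 [-0.   -0.   -1.  ]] [ 1.32  0.36  1.57 -0.    1.2  -0.02]
{'camera_matrix': array([[330.48,   0.  , 259.44],
       [  0.  , 330.48, 197.3 ],
       [  0.  ,   0.  ,   1.  ]]), 'world_from_camera': array([[  0.23,  -0.93,  -0.28,  67.92],
       [  0.97,   0.22,   0.07, 627.87],
       [  0.  ,  -0.29,   0.96, 444.95],
       [  0.  ,   0.  ,   0.  ,   1.  ]])}
```

```bash
python3 -m creep '[{"translation":[-48,-75,0],"angular":[0,0,0.17],"jaw":1},{"translation":[-96,-150,0],"angular":[0,0,0.34],"jaw":1},{"translation":[-144,-225,0],"angular":[0,0,0.51],"jaw":1},{"translation":[-191,-301,0],"angular":[0,0,0.68],"jaw":1},{"translation":[-191,-301,0],"angular":[0,0,0.85],"jaw":1},{"translation":[-191,-301,0],"angular":[0,0,1.02],"jaw":1},{"translation":[-191,-301,0],"angular":[0,0,1.19],"jaw":1},{"translation":[-191,-301,0],"angular":[0,0,1.335],"jaw":1}]'
python3 -c "
from h import *
o=ctrl.get_obs();print(R.from_rotvec(o['orientation']).as_matrix().round(3))"
```

```text
t: 2.7
ee_pos: [260.4, 271.1, 283.1]
orientation: [-2.224, -2.219, -0.002]
ft_force: [0.3, 0.4, 0.3]
width: 88.3
grasp_force: 0.0
[[ 0.002  1.     0.001]
 [ 1.    -0.002  0.001]
 [ 0.001  0.001 -1.   ]]
```

```bash
python3 -m creep '[{"translation":[-40,43,0],"angular":[0,0,0],"jaw":1},{"translation":[-80,86,0],"angular":[0,0,0],"jaw":1},{"translation":[-120,129,0],"angular":[0,0,0],"jaw":1},{"translation":[-160,172,0],"angular":[0,0,0],"jaw":1},{"translation":[-171,185,0],"angular":[0,0,0],"jaw":1},{"translation":[-171,185,0],"angular":[0,0,0],"jaw":1},{"translation":[-171,185,0],"angular":[0,0,0],"jaw":1},{"translation":[-171,185,0],"angular":[0,0,0],"jaw":1}]'
python3 - <<'E'
from h import *
import pickle
i=ctrl.camera_info('wrist');im=save('wrist','w1.png');pickle.dump(i,open('w1.pkl','wb'))
for l in('white_vial','holder','jaw','knob_centre','knob_line','collar_line','beaker'):
    print(l,[(np.round(r['rect'],0),round(r['score'],2)) for r in ctrl.look_for('wrist',l)][:4])
E
```

```text
t: 3.7
ee_pos: [445.0, 102.6, 282.8]
orientation: [-2.214, -2.229, -0.0]
ft_force: [-0.4, -0.9, -0.3]
width: 87.5
grasp_force: 0.0
white_vial [(array([244., 351., 260., 379.]), 0.86), (array([252., 301., 268., 315.]), 0.76)]
holder [(array([228., 130., 314., 276.]), 0.71)]
jaw [(array([261., 190., 290., 226.]), 0.91)]
knob_centre [(array([269., 238., 306., 279.]), 0.75)]
knob_line [(array([267., 239., 305., 279.]), 0.71)]
collar_line [(array([265., 234., 306., 278.]), 0.92)]
beaker [(array([354., 213., 406., 264.]), 0.74)]
```

View pics/w1.png

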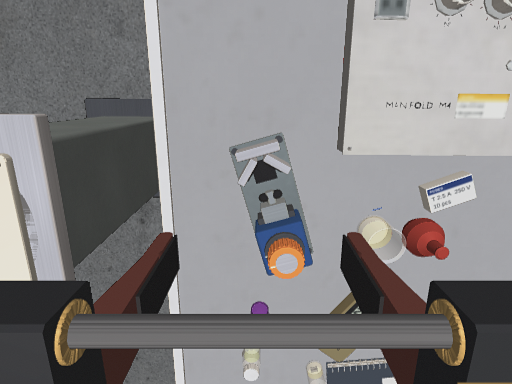

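The wrist picture shows the holder from its far corners (230,149) and (283,134) to the knob top at about (288,263); V round (265,163), jaw (276,205). The white vial's cap is at (251,372), purple at (260,309).

```bash
python3 - <<'E'
from h import *
import pickle
np.set_printoptions(precision=1,suppress=True)
w=pickle.load(open('w1.pkl','rb'));t=ctrl.camera_info('top');s=ctrl.camera_info('scene')
print('knob',tri([ray(w,(288,263)),ray(t,(227.5,210)),ray(s,(229,190))]),onz(w,(288,263),98))
a=onz(w,(230,150),8);b=onz(w,(283,134),8);k=onz(w,(288,263),98)
print(a,b,np.linalg.norm(b-a),'yaw edge',np.arctan2(*(b-a)[1::-1]))
m=(a+b)/2;d=m-k;print('m',m,np.linalg.norm(d[:2]),'yaw line',np.arctan2(-d[0],d[1]))
print('white',onz(w,(251,372),60))
cv2.imwrite('pics/c1.png',cv2.resize(cv2.imread('pics/w1.png')[120:290,215:325],None,fx=3.5,fy=3.5,interpolation=2))
E
```

```text
knob (array([480.2,  -4.3,  92.7]), [1.2, 1.6, 1.2]) [480.6  -0.6  98. ]
[407.4 117.2   8. ] [477.  138.7   8. ] 72.80684282995122 yaw edge 0.2985294859671009
m [442.2 128.    8. ] 134.15036605101017 yaw line 0.29001267497628713
white [ 436.5 -195.8   60. ]
```

View pics/c1.png

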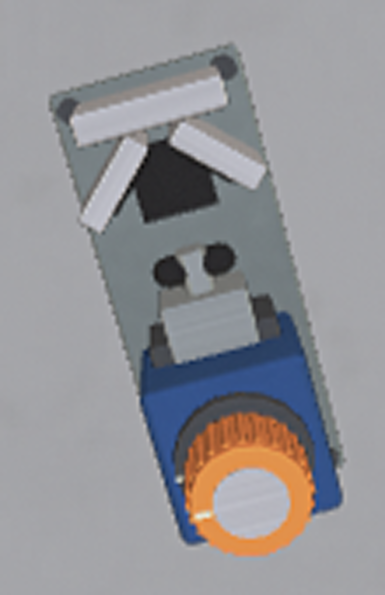

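```bash
python3 -m creep '[{"translation":[-56,-2,0],"angular":[0,0,0],"jaw":1},{"translation":[-112,-4,0],"angular":[0,0,0],"jaw":1},{"translation":[-168,-6,20],"angular":[0,0,0],"jaw":1},{"translation":[-224,-8,40],"angular":[0,0,0],"jaw":1},{"translation":[-280,-9,60],"angular":[0,0,0],"jaw":1},{"translation":[-332,-9,80],"angular":[0,0,0],"jaw":1},{"translation":[-332,-9,80],"angular":[0,0,0],"jaw":1},{"translation":[-332,-9,80],"angular":[0,0,0],"jaw":1}]'
python3 - <<'E'
from h import *
np.set_printoptions(precision=1,suppress=True)
i=ctrl.camera_info('wrist');im=save('wrist','w2.png');t=ctrl.camera_info('top')
L=ctrl.look_for('wrist','white_vial')
for r in L: print(np.round(r['rect'],0),round(r['score'],2))
hsv=cv2.cvtColor(im,cv2.COLOR_RGB2HSV)
m=((hsv[...,2]>190)&(hsv[...,1]<30)).astype(np.uint8)
n,_,st,c=cv2.connectedComponentsWithStats(m)
for k in range(1,n):
    if 300<st[k,4]<6000: print(st[k],c[k],onz(i,c[k],60))
E
```

```text
t: 5.1
ee_pos: [438.3, -230.2, 202.6]
orientation: [-2.216, -2.225, -0.0]
ft_force: [-0.5, 1.1, 0.5]
width: 87.8
grasp_force: 0.0
[243. 134. 272. 171.] 0.91
[253.  61. 285.  95.] 0.77
[ 124    0   36  246 3304] [142.5 114.8] [ 334.7 -164.4   60. ]
[406  52  49  50 704] [431.3  77.7] [ 588.7 -132.    60. ]
[244 137  24  31 537] [255.7 153.2] [ 436.3 -198.4   60. ]
[ 447  193   28   51 1247] [460.2 217.9] [ 636.9 -261.2   60. ]
[ 168  285  185   11 1810] [259.7 289.8] [ 440.6 -342.5   60. ]
```

View pics/w2.png

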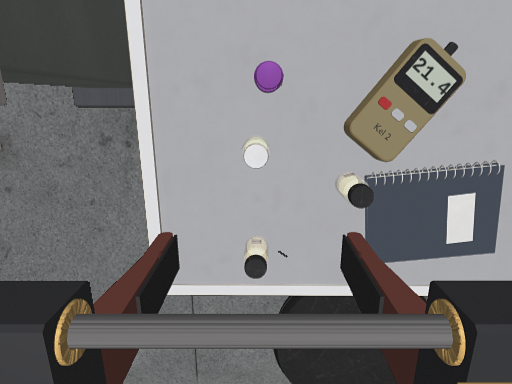

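The wrist picture shows the white cap at (256,156), purple at (268,76), black caps at (256,266) and (361,195). That puts the white vial near (436.5, -201).

```bash
python3 -m creep '[{"translation":[29,-2,10],"angular":[0,0,0],"jaw":1},{"translation":[29,-2,60],"angular":[0,0,0],"jaw":1},{"translation":[29,-2,110],"angular":[0,0,0],"jaw":1},{"translation":[29,-2,145],"angular":[0,0,0],"jaw":1},{"translation":[29,-2,166],"angular":[0,0,0],"jaw":1},{"translation":[29,-2,166],"angular":[0,0,0],"jaw":1},{"translation":[29,-2,166],"angular":[0,0,0],"jaw":0.2},{"translation":[29,-2,166],"angular":[0,0,0],"jaw":0.2}]'
python3 -m creep '[{"translation":[0,0,0],"angular":[0,0,0],"jaw":0.2},{"translation":[0,0,0],"angular":[0,0,0],"jaw":0.2},{"translation":[0,0,0],"angular":[0,0,0],"jaw":0.2},{"translation":[0,0,0],"angular":[0,0,0],"jaw":0.2},{"translation":[0,0,-30],"angular":[0,0,0],"jaw":0.2},{"translation":[0,0,-80],"angular":[0,0,0],"jaw":0.2},{"translation":[0,0,-130],"angular":[0,0,0],"jaw":0.2},{"translation":[0,0,-130],"angular":[0,0,0],"jaw":0.2}]'
```

```text
t: 6.2
ee_pos: [437.3, -201.5, 37.9]
orientation: [2.214, 2.226, 0.001]
ft_force: [-0.1, 0.2, 0.1]
width: 71.3
grasp_force: 0.0
t: 7.2
ee_pos: [438.6, -202.5, 170.1]
orientation: [2.211, 2.222, 0.004]
ft_force: [-0.2, 0.7, 0.1]
width: 17.7
grasp_force: 0.0
```

```bash
python3 -m creep '[{"translation":[0,0,-15],"angular":[0,0,0],"jaw":1},{"translation":[-28,0,-30],"angular":[0,0,0],"jaw":1},{"translation":[-28,0,-30],"angular":[0,0,0],"jaw":1},{"translation":[-28,0,-30],"angular":[0,0,0],"jaw":1},{"translation":[-28,0,-30],"angular":[0,0,0],"jaw":1},{"translation":[-28,0,-30],"angular":[0,0,0],"jaw":1},{"translation":[-28,0,-30],"angular":[0,0,0],"jaw":1},{"translation":[-28,0,-30],"angular":[0,0,0],"jaw":1}]'
python3 - <<'E'
from h import *
np.set_printoptions(precision=1,suppress=True)
i=ctrl.camera_info('wrist');im=save('wrist','w3.png')
for r in ctrl.look_for('wrist','white_vial'): print(np.round(r['rect'],0),round(r['score'],2))
print(onz(i,(256,156),60),onz(i,(256,146),60))
E
```

```text
t: 8.2
ee_pos: [436.5, -229.3, 196.6]
orientation: [-2.216, -2.227, 0.0]
ft_force: [0.2, 0.6, -0.7]
width: 87.0
grasp_force: 0.0
[256.  61. 286.  96.] 0.76
[247. 136. 274. 170.] 0.75
[ 434.9 -199.2   60. ] [ 434.9 -190.1   60. ]
```

View pics/w3.png

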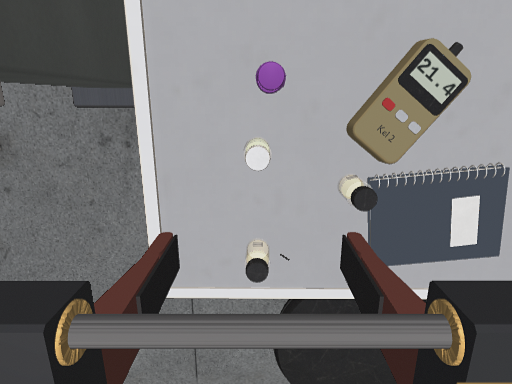

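The vial is unmoved (cap at (258,158)); the lift began before the fingers had closed. Retrying with more closing time.

```bash
python3 -m creep '[{"translation":[28,0,10],"angular":[0,0,0],"jaw":0.6},{"translation":[28,0,60],"angular":[0,0,0],"jaw":0.6},{"translation":[28,0,110],"angular":[0,0,0],"jaw":0.6},{"translation":[28,0,145],"angular":[0,0,0],"jaw":0.6},{"translation":[28,0,161],"angular":[0,0,0],"jaw":0.6},{"translation":[28,0,161],"angular":[0,0,0],"jaw":0.1},{"translation":[28,0,161],"angular":[0,0,0],"jaw":0.1},{"translation":[28,0,161],"angular":[0,0,0],"jaw":0.1}]'
python3 -m creep '[{"translation":[0,0,0],"angular":[0,0,0],"jaw":0.1},{"translation":[0,0,0],"angular":[0,0,0],"jaw":0.1},{"translation":[0,0,0],"angular":[0,0,0],"jaw":0.1},{"translation":[0,0,0],"angular":[0,0,0],"jaw":0.1},{"translation":[0,0,0],"angular":[0,0,0],"jaw":0.1},{"translation":[0,0,0],"angular":[0,0,0],"jaw":0.1},{"translation":[0,0,0],"angular":[0,0,0],"jaw":0.1},{"translation":[0,0,0],"angular":[0,0,0],"jaw":0.1}]'
```

```text
t: 9.3
ee_pos: [437.2, -201.8, 36.9]
orientation: [2.214, 2.225, 0.001]
ft_force: [-0.6, 0.1, 1.1]
width: 26.1
grasp_force: 18.5
t: 10.3
ee_pos: [437.1, -201.8, 36.7]
orientation: [2.215, 2.226, 0.001]
ft_force: [-1.0, 0.4, 7.1]
width: 25.3
grasp_force: 29.9
```

```bash
python3 -m creep '[{"translation":[0,0,-30],"angular":[0,0,0],"jaw":0.1},{"translation":[0,0,-85],"angular":[0,0,0],"jaw":0.1},{"translation":[40,2,-130],"angular":[0,0,0],"jaw":0.1},{"translation":[90,5,-130],"angular":[0,0,-0.06],"jaw":0.1},{"translation":[140,8,-130],"angular":[0,0,-0.12],"jaw":0.1},{"translation":[190,11,-130],"angular":[0,0,-0.18],"jaw":0.1},{"translation":[240,14,-130],"angular":[0,0,-0.24],"jaw":0.1},{"translation":[280,17,-130],"angular":[0,0,-0.295],"jaw":0.1}]'
python3 - <<'E'
from h import *
o=ctrl.get_obs();print(R.from_rotvec(o['orientation']).as_matrix().round(3))
i=ctrl.camera_info('wrist');im=save('wrist','w4.png')
import pickle;pickle.dump((i,o),open('w4.pkl','wb'))
E
```

```text
t: 11.3
ee_pos: [451.8, 80.5, 166.0]
orientation: [1.861, 2.531, 0.001]
ft_force: [0.1, 0.1, -0.1]
width: 25.5
grasp_force: 29.8
[[-0.298  0.955  0.001]
 [ 0.955  0.298  0.   ]
 [-0.     0.001 -1.   ]]
```

View pics/w4.png

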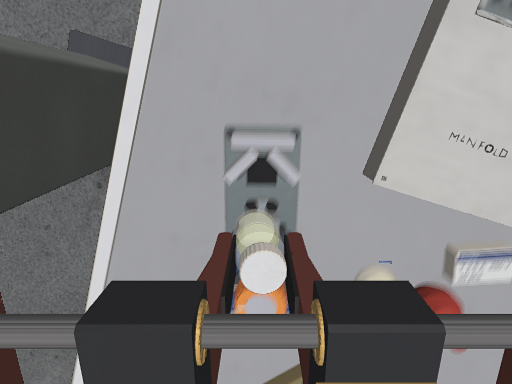

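The vial hangs upright between the fingers (cap (263,269), underside about (256,228)); the clamp lies square to the tool with far corners at (225,128) and (300,127).

```bash
python3 - <<'E'
from h import *
import pickle
np.set_printoptions(precision=1,suppress=True)
i,o=pickle.load(open('w4.pkl','rb'))
im=cv2.imread('pics/w4.png')
a=onz(i,(225,128.5),8);b=onz(i,(300.5,127),8);m=(a+b)/2;d=b-a
y=np.arctan2(d[1],d[0]);print(a,b,np.linalg.norm(d),'yaw',y)
for yy in(.295,y): print('nest',m[:2]-45*np.array([-np.sin(yy),np.cos(yy)]))
e=o['ee_pos']
c=onz(i,(263,269),e[2]-37+60);print('cap-tcp',c-e)
print('bottom-tcp', onz(i,(256,228),e[2]-37)-e)
cv2.imwrite('pics/c4.png',cv2.resize(im[110:300,190:340],None,fx=3,fy=3,interpolation=2))
E
```

```text
[407.  121.3   8. ] [475.1 144.    8. ] 71.88721430744802 yaw 0.32245465737725343
nest [454.1  89.6]
nest [455.3  90. ]
cap-tcp [ 2.7  3.8 23. ]
bottom-tcp [  0.   -0.7 -37. ]
```

View pics/c4.png

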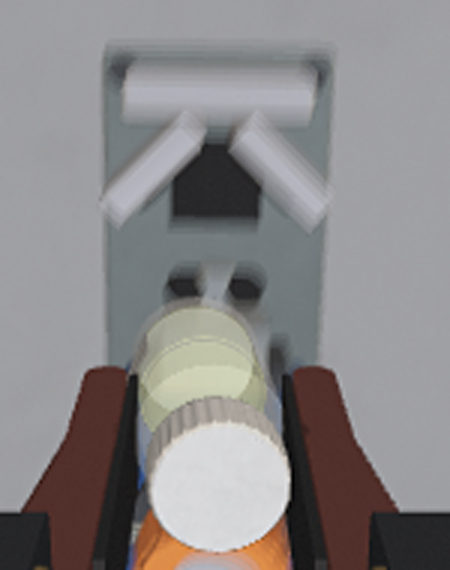

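```bash
python3 -m creep '[{"translation":[2,1,36],"angular":[0,0,0],"jaw":0.1},{"translation":[2,1,36],"angular":[0,0,0],"jaw":0.1},{"translation":[2,1,36],"angular":[0,0,0],"jaw":0.1},{"translation":[2,1,36],"angular":[0,0,0],"jaw":0.1},{"translation":[2,1,36],"angular":[0,0,0],"jaw":0.1},{"translation":[2,1,36],"angular":[0,0,0],"jaw":0.1},{"translation":[2,1,36],"angular":[0,0,0],"jaw":0.1},{"translation":[2,1,36],"angular":[0,0,0],"jaw":0.1}]'
python3 - <<'E'
from h import *
import pickle
o=ctrl.get_obs();i=ctrl.camera_info('wrist');im=save('wrist','w5.png');pickle.dump((i,o),open('w5.pkl','wb'))
cv2.imwrite('pics/c5.png',cv2.resize(im[90:300,170:350,::-1],None,fx=2.8,fy=2.8,interpolation=2))
E
```

```text
t: 12.35
ee_pos: [452.4, 80.8, 129.7]
orientation: [1.865, 2.528, 0.0]
ft_force: [0.2, 1.1, -0.1]
width: 25.5
grasp_force: 29.8
```

View pics/c5.png

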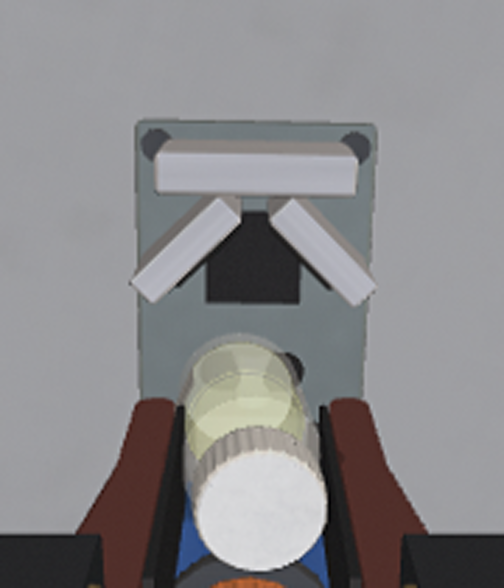

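Still picture: clamp far corners at full-frame (218.2,133.2) and (304.6,134.3), V arm tips (223.9,198) and (296.8,199), vial cap (262.9,271.4), underside about (257,228).

```bash
python3 - <<'E'
from h import *
import pickle
np.set_printoptions(precision=1,suppress=True)
i,o=pickle.load(open('w5.pkl','rb'));e=np.array(o['ee_pos']);Rt=R.from_rotvec(o['orientation']).as_matrix()
T=lambda p:Rt.T@(p-e)   # tool coordinates
a=onz(i,(218.2,133.2),8);b=onz(i,(304.6,134.3),8);m=(a+b)/2;d=b-a
print('width',np.linalg.norm(d),'edge dir in tool',(Rt.T@d)); y=np.arctan2(d[1],d[0]);print('yaw',y)
print('nest in tool',T(m-45*np.array([-np.sin(.3),np.cos(.3),0])),'world',m-45*np.array([-np.sin(.3),np.cos(.3),0]))
l=onz(i,(223.9,197.9),40);r=onz(i,(296.8,198.9),40);print('V tips tool',T(l),T(r))
print('cap tool',T(onz(i,(262.9,271.4),e[2]+23)),'bottom',T(onz(i,(257,228),e[2]-37)))
# expected bottom circle back edge
print('bottom back edge',T(onz(i,(257,90+335/2.8),e[2]-37)))
E
```

```text
width 73.30508293900611 edge dir in tool [-0.9 73.3  0. ]
yaw 0.28774819314378747
nest in tool [  6.    3.7 121.7] world [454.1  87.7   8. ]
V tips tool [  3.8 -26.3  89.7] [ 3.  31.8 89.7]
cap tool [  1.6   3.7 -23. ] bottom [-0.7  0.5 37. ]
bottom back edge [11.9  0.5 37. ]
```

```bash
python3 -m creep '[{"translation":[5.5,3,5],"angular":[0,0,0],"jaw":0.1},{"translation":[5.5,3,25],"angular":[0,0,0],"jaw":0.1},{"translation":[5.5,3,45],"angular":[0,0,0],"jaw":0.1},{"translation":[5.5,3,55],"angular":[0,0,0],"jaw":0.1},{"translation":[5.5,3,65],"angular":[0,0,0],"jaw":0.1},{"translation":[5.5,3,75],"angular":[0,0,0],"jaw":0.1},{"translation":[5.5,3,75],"angular":[0,0,0],"jaw":0.1},{"translation":[5.5,3,75],"angular":[0,0,0],"jaw":0.1}]'
python3 - <<'E'
from h import *
import pickle
w=pickle.load(open('w1.pkl','rb'))
yy=.295;u=np.array([[np.cos(yy),np.sin(yy)],[-np.sin(yy),np.cos(yy)]])
for z in(15,25,35):
  for px in((168,255),(192,250),(215,243)): print(z,px,u@(onz(w,(215+px[0]/3.5,120+px[1]/3.5),z)[:2]-[454.3,86.5]))
save('wrist','w6.png');o=ctrl.get_obs();print(o['ft_force'],o['moment'])
E
```

```text
t: 13.4
ee_pos: [453.8, 87.0, 54.9]
orientation: [1.864, 2.528, 0.0]
ft_force: [0.5, 1.0, -0.3]
width: 25.6
grasp_force: 29.8
15 (168, 255) [-10.08511637 -24.0302026 ]
15 (192, 250) [ -0.63692838 -24.73332667]
15 (215, 243) [  8.63266854 -24.55563119]
25 (168, 255) [ -9.37994408 -21.27323619]
25 (192, 250) [ -0.15142713 -21.96001258]
25 (215, 243) [  8.90265101 -21.78644854]
35 (168, 255) [ -8.6747718  -18.51626979]
35 (192, 250) [  0.33407411 -19.18669849]
35 (215, 243) [  9.17263347 -19.01726588]
[-0.80788558 -0.05386809 -0.28776805] [-0.03015808  0.05324388 -0.02320461]
```

```bash
python3 -m creep '[{"translation":[0,0,4],"angular":[0,0,0],"jaw":0.1},{"translation":[0,0,7],"angular":[0,0,0],"jaw":0.1},{"translation":[0,0,9],"angular":[0,0,0],"jaw":0.1},{"translation":[0,0,10],"angular":[0,0,0],"jaw":0.1},{"translation":[0,0,10],"angular":[0,0,0],"jaw":0.1},{"translation":[0,0,10],"angular":[0,0,0],"jaw":0.1},{"translation":[0,0,10],"angular":[0,0,0],"jaw":0.1},{"translation":[0,0,10],"angular":[0,0,0],"jaw":0.1}]'
```

```text
t: 14.45
ee_pos: [453.5, 87.0, 44.8]
orientation: [-1.864, -2.529, 0.0]
ft_force: [-1.5, 0.4, 3.9]
width: 25.4
grasp_force: 29.9
```

```bash
python3 -m creep '[{"translation":[0,0,0],"angular":[0,0,0],"jaw":0.7},{"translation":[0,0,0],"angular":[0,0,0],"jaw":0.7},{"translation":[0,0,0],"angular":[0,0,0],"jaw":0.7},{"translation":[0,0,0],"angular":[0,0,0],"jaw":0.7},{"translation":[0,0,0],"angular":[0,0,0],"jaw":0.7},{"translation":[0,0,-30],"angular":[0,0,0],"jaw":0.7},{"translation":[0,0,-80],"angular":[0,0,0],"jaw":0.7},{"translation":[0,0,-120],"angular":[0,0,0],"jaw":0.7}]'
python3 -m creep '[{"translation":[0,0,0],"angular":[0,0,0],"jaw":0.75},{"translation":[-30,0,0],"angular":[0,0,0],"jaw":0.75},{"translation":[-60,0,0],"angular":[0,0,0],"jaw":0.75},{"translation":[-92,0,0],"angular":[0,0,0],"jaw":0.75},{"translation":[-92,0,0],"angular":[0,0,0],"jaw":0.75},{"translation":[-92,0,0],"angular":[0,0,0],"jaw":0.75},{"translation":[-92,0,0],"angular":[0,0,0],"jaw":0.75},{"translation":[-92,0,0],"angular":[0,0,0],"jaw":0.75}]'
python3 - <<'E'
from h import *
import pickle
o=ctrl.get_obs();i=ctrl.camera_info('wrist');im=save('wrist','w7.png');pickle.dump((i,o),open('w7.pkl','wb'))
print(o['qpos'])
E
```

```text
t: 15.45
ee_pos: [453.7, 87.0, 166.3]
orientation: [1.864, 2.528, 0.001]
ft_force: [0.3, -0.0, -0.4]
width: 61.6
grasp_force: 0.0
t: 16.45
ee_pos: [480.5, -0.2, 164.6]
orientation: [-1.863, -2.529, 0.0]
ft_force: [0.4, 0.8, 0.5]
width: 65.9
grasp_force: 0.0
[-2.52032426e-02  2.97778566e-01  1.98827086e+00  4.87435753e-05
  8.55822511e-01 -3.26326027e-01]
```

View pics/w7.png

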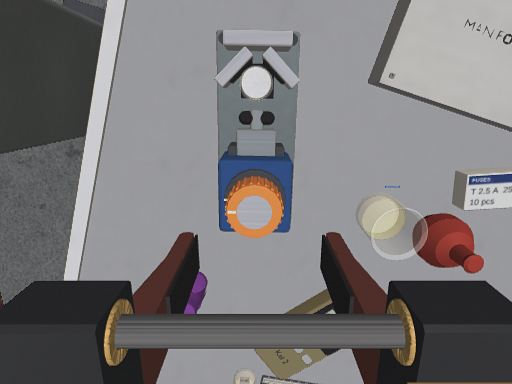

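The vial stands upright in the nest (cap (256,83)) with its foot gap visible; knob top centre is at (254.5,212), its white line on the left at (232,212).

```bash
python3 - <<'E'
from h import *
import pickle
np.set_printoptions(precision=1,suppress=True)
i,o=pickle.load(open('w7.pkl','rb'));e=np.array(o['ee_pos']);Rt=R.from_rotvec(o['orientation']).as_matrix()
im=cv2.imread('pics/w7.png');h=cv2.cvtColor(im,cv2.COLOR_BGR2HSV)
m=((h[...,0]>5)&(h[...,0]<20)&(h[...,1]>150)&(h[...,2]>230)).astype(np.uint8);m[260:]=0
m2=cv2.inRange(h,(0,0,180),(180,50,255));m2[:185]=0;m2[240:]=0;m2[:,:225]=0;m2[:,285:]=0
n,_,st,c=cv2.connectedComponentsWithStats(m2)
for k in range(1,n):
  if st[k,4]>3: print('white',st[k],c[k])
ys,xs=np.nonzero(m);p=cv2.convexHull(np.c_[xs,ys].astype(np.int32));print(cv2.fitEllipse(p),len(xs))
for px in((254.5,212),):
  k=onz(i,px,98);print('knob',k,Rt.T@(k-e))
v=onz(i,(256.5,83),68);print('vial',v,'nest est by knob', k[:2]+92*np.array([-np.sin(.295),np.cos(.295)]))
E
```

```text
white [237 196  35  32 403] [252.6 209.4]
white [228 211   8   2  16] [231.5 211.5]
white [268 217   3   4   5] [268.8 218.6]Traceback (most recent call last):
  File "<stdin>", line 11, in <module>
cv2.error: OpenCV(4.12.0) /io/opencv/modules/imgproc/src/shapedescr.cpp:361: error: (-201:Incorrect size of input array) There should be at least 5 points to fit the ellipse in function 'fitEllipseNoDirect'
```

```bash
python3 - <<'E'
from h import *
import pickle
np.set_printoptions(precision=1,suppress=True)
i,o=pickle.load(open('w7.pkl','rb'));e=np.array(o['ee_pos']);Rt=R.from_rotvec(o['orientation']).as_matrix()
for px in((254.5,212),(253.5,211.5)):
  k=onz(i,px,98);print('knob',k,Rt.T@(k-e))
v=onz(i,(256.5,83),68);print('vial',v,'nest est by knob', k[:2]+92*np.array([-np.sin(.295),np.cos(.295)]))
E
```

```text
knob [479.   -0.7  98. ] [-0.  -1.6 66.6]
knob [478.2  -0.5  98. ] [ 0.4 -2.3 66.6]
vial [453.4  86.4  68. ] nest est by knob [451.4  87.5]
```

```bash
python3 -m creep '[{"translation":[0,-1.8,0],"angular":[0,0,-0.18],"jaw":0.75},{"translation":[0,-1.8,0],"angular":[0,0,-0.36],"jaw":0.75},{"translation":[0,-1.8,0],"angular":[0,0,-0.54],"jaw":0.75},{"translation":[0,-1.8,0],"angular":[0,0,-0.72],"jaw":0.75},{"translation":[0,-1.8,0],"angular":[0,0,-0.9],"jaw":0.75},{"translation":[0,-1.8,0],"angular":[0,0,-1.08],"jaw":0.75},{"translation":[0,-1.8,0],"angular":[0,0,-1.26],"jaw":0.75},{"translation":[0,-1.8,0],"angular":[0,0,-1.4],"jaw":0.75}]'
python3 -m creep '[{"translation":[0,0,10],"angular":[0,0,-0.18],"jaw":0.75},{"translation":[0,0,20],"angular":[0,0,-0.36],"jaw":0.75},{"translation":[0,0,30],"angular":[0,0,-0.45],"jaw":0.75},{"translation":[0,0,45],"angular":[0,0,-0.45],"jaw":0.75},{"translation":[0,0,65],"angular":[0,0,-0.45],"jaw":0.75},{"translation":[0,0,80],"angular":[0,0,-0.45],"jaw":0.75},{"translation":[0,0,90],"angular":[0,0,-0.45],"jaw":0.75},{"translation":[0,0,90],"angular":[0,0,-0.45],"jaw":0.75}]'
python3 -c "
from h import *
o=ctrl.get_obs();print(o['qpos'].round(3) if hasattr(o['qpos'],'round') else o['qpos'],o['moment'])"
```

```text
t: 17.5
ee_pos: [479.0, -1.1, 164.7]
orientation: [-0.212, 3.134, -0.0]
ft_force: [-0.9, 0.5, -0.1]
width: 65.4
grasp_force: 0.0
t: 18.5
ee_pos: [478.6, -1.4, 74.0]
orientation: [0.896, -3.01, -0.001]
ft_force: [-0.2, 0.1, 0.3]
width: 66.2
grasp_force: 0.0
[-0.028  0.458  2.038 -0.     0.647 -2.177] [ 0.02021593  0.07164113 -0.02088604]
```

Close on the knob.

```bash
python3 -m creep '[{"translation":[0,0,0],"angular":[0,0,0],"jaw":0.3},{"translation":[0,0,0],"angular":[0,0,0],"jaw":0.3},{"translation":[0,0,0],"angular":[0,0,0],"jaw":0.3},{"translation":[0,0,0],"angular":[0,0,0],"jaw":0.3},{"translation":[0,0,0],"angular":[0,0,0],"jaw":0.3},{"translation":[0,0,0],"angular":[0,0,0],"jaw":0.3},{"translation":[0,0,0],"angular":[0,0,0],"jaw":0.3},{"translation":[0,0,0],"angular":[0,0,0],"jaw":0.3}]'
python3 -c "
from h import *
o=ctrl.get_obs();print(o['qpos'],o['moment'])"
```

```text
t: 19.5
ee_pos: [479.0, -0.9, 75.1]
orientation: [-0.896, 3.011, 0.001]
ft_force: [-2.3, 5.6, 4.9]
width: 41.7
grasp_force: 30.0
[-2.72431513e-02  4.55565896e-01  2.03756315e+00  1.10735173e-03
  6.48325670e-01 -2.17760502e+00] [ 0.89440499  0.36470825 -0.13190975]
```

```bash
cat > m.sh <<'E'
python3 -c "
from h import *
o=ctrl.get_obs();print('q6',round(o['qpos'][5],3),'yaw',round(float(np.arctan2(*R.from_rotvec(o['orientation']).as_matrix()[1::-1,1])),3),'M',np.round(o['moment'],3),'tau6',round(o['joint_torque'][5],3),o['width'])"
E
python3 -m creep '[{"translation":[0,0,0],"angular":[0,0,0.12],"jaw":0.3},{"translation":[0,0,0],"angular":[0,0,0.24],"jaw":0.3},{"translation":[0,0,0],"angular":[0,0,0.36],"jaw":0.3},{"translation":[0,0,0],"angular":[0,0,0.48],"jaw":0.3},{"translation":[0,0,0],"angular":[0,0,0.6],"jaw":0.3},{"translation":[0,0,0],"angular":[0,0,0.72],"jaw":0.3},{"translation":[0,0,0],"angular":[0,0,0.84],"jaw":0.3},{"translation":[0,0,0],"angular":[0,0,0.9],"jaw":0.3}]'; bash m.sh
```

```text
t: 20.5
ee_pos: [479.3, -2.8, 75.1]
orientation: [0.503, 3.1, -0.003]
ft_force: [-2.7, -10.3, 5.4]
width: 41.6
grasp_force: 30.0
q6 -1.276 yaw 1.249 M [-1.759  0.321  0.275] tau6 -0.106 41.55669628943152
```

```bash
python3 -m creep '[{"translation":[-0.6,-1.8,0],"angular":[0,0,0.06],"jaw":0.3},{"translation":[-0.6,-1.8,0],"angular":[0,0,0.12],"jaw":0.3},{"translation":[-0.6,-1.8,0],"angular":[0,0,0.18],"jaw":0.3},{"translation":[-0.6,-1.8,0],"angular":[0,0,0.24],"jaw":0.3},{"translation":[-0.6,-1.8,0],"angular":[0,0,0.3],"jaw":0.3},{"translation":[-0.6,-1.8,0],"angular":[0,0,0.36],"jaw":0.3},{"translation":[-0.6,-1.8,0],"angular":[0,0,0.4],"jaw":0.3},{"translation":[-0.6,-1.8,0],"angular":[0,0,0.4],"jaw":0.3}]'; bash m.sh
```

```text
t: 21.5
ee_pos: [478.8, -3.9, 75.1]
orientation: [-1.107, -2.94, 0.002]
ft_force: [-2.0, -2.0, 6.9]
width: 41.3
grasp_force: 30.0
q6 -0.881 yaw 0.85 M [-0.538  0.624  0.067] tau6 0.195 41.34039298519407
```

```bash
python3 -m creep '[{"translation":[0,0,0],"angular":[0,0,0.02],"jaw":0.3},{"translation":[0,0,0],"angular":[0,0,0.04],"jaw":0.3},{"translation":[0,0,0],"angular":[0,0,0.06],"jaw":0.3},{"translation":[0,0,0],"angular":[0,0,0.08],"jaw":0.3},{"translation":[0,0,0],"angular":[0,0,0.1],"jaw":0.3},{"translation":[0,0,0],"angular":[0,0,0.12],"jaw":0.3},{"translation":[0,0,0],"angular":[0,0,0.14],"jaw":0.3},{"translation":[0,0,0],"angular":[0,0,0.16],"jaw":0.3}]'; bash m.sh
python3 -m creep '[{"translation":[0,0,0],"angular":[0,0,0.02],"jaw":0.3},{"translation":[0,0,0],"angular":[0,0,0.04],"jaw":0.3},{"translation":[0,0,0],"angular":[0,0,0.06],"jaw":0.3},{"translation":[0,0,0],"angular":[0,0,0.08],"jaw":0.3},{"translation":[0,0,0],"angular":[0,0,0.1],"jaw":0.3},{"translation":[0,0,0],"angular":[0,0,0.12],"jaw":0.3},{"translation":[0,0,0],"angular":[0,0,0.14],"jaw":0.3},{"translation":[0,0,0],"angular":[0,0,0.16],"jaw":0.3}]'; bash m.sh
```

```text
t: 22.5
ee_pos: [478.5, -4.1, 75.1]
orientation: [-1.338, -2.842, 0.003]
ft_force: [-3.3, -4.2, 8.6]
width: 41.4
grasp_force: 30.0
q6 -0.722 yaw 0.691 M [-0.903  0.728  0.278] tau6 0.044 41.38584449865271
t: 23.5
ee_pos: [478.2, -4.3, 75.1]
orientation: [-1.56, -2.726, 0.003]
ft_force: [-4.0, -5.2, 9.1]
width: 41.4
grasp_force: 30.0
q6 -0.562 yaw 0.531 M [-1.084  0.889  0.271] tau6 0.047 41.43799013783874
```

```bash
python3 -m creep '[{"translation":[-0.5,-1.1,0],"angular":[0,0,0.03],"jaw":0.3},{"translation":[-0.5,-1.1,0],"angular":[0,0,0.06],"jaw":0.3},{"translation":[-0.5,-1.1,0],"angular":[0,0,0.09],"jaw":0.3},{"translation":[-0.5,-1.1,0],"angular":[0,0,0.12],"jaw":0.3},{"translation":[-0.5,-1.1,0],"angular":[0,0,0.15],"jaw":0.3},{"translation":[-0.5,-1.1,0],"angular":[0,0,0.18],"jaw":0.3},{"translation":[-0.5,-1.1,0],"angular":[0,0,0.21],"jaw":0.3},{"translation":[-0.5,-1.1,0],"angular":[0,0,0.24],"jaw":0.3}]'; bash m.sh
```

```text
t: 24.5
ee_pos: [477.6, -4.6, 75.1]
orientation: [-1.877, -2.519, 0.002]
ft_force: [-3.7, -1.0, 8.0]
width: 41.4
grasp_force: 30.0
q6 -0.323 yaw 0.29 M [-0.243  0.837  0.251] tau6 -0.061 41.40291942952178
```

```bash
python3 -m creep '[{"translation":[0,0,0],"angular":[0,0,0.02],"jaw":0.3},{"translation":[0,0,0],"angular":[0,0,0.04],"jaw":0.3},{"translation":[0,0,0],"angular":[0,0,0.06],"jaw":0.3},{"translation":[0,0,0],"angular":[0,0,0.08],"jaw":0.3},{"translation":[0,0,0],"angular":[0,0,0.1],"jaw":0.3},{"translation":[0,0,0],"angular":[0,0,0.12],"jaw":0.3},{"translation":[0,0,0],"angular":[0,0,0.14],"jaw":0.3},{"translation":[0,0,0],"angular":[0,0,0.16],"jaw":0.3}]'; bash m.sh
```

```text
t: 25.5
ee_pos: [477.2, -4.7, 75.1]
orientation: [-2.071, -2.361, 0.003]
ft_force: [-5.6, -0.6, 9.4]
width: 41.7
grasp_force: 30.0
q6 -0.164 yaw 0.131 M [-0.336  1.034  0.293] tau6 0.046 41.72670026472645
```

```bash
python3 -m creep '[{"translation":[0,-1,0],"angular":[0,0,0.02],"jaw":0.3},{"translation":[0,-1,0],"angular":[0,0,0.04],"jaw":0.3},{"translation":[0,-1,0],"angular":[0,0,0.06],"jaw":0.3},{"translation":[0,-1,0],"angular":[0,0,0.08],"jaw":0.3},{"translation":[0,-1,0],"angular":[0,0,0.1],"jaw":0.3},{"translation":[0,-1,0],"angular":[0,0,0.12],"jaw":0.3},{"translation":[0,-1,0],"angular":[0,0,0.14],"jaw":0.3},{"translation":[0,-1,0],"angular":[0,0,0.16],"jaw":0.3}]'; bash m.sh
```

```text
t: 26.5
ee_pos: [476.8, -4.7, 75.1]
orientation: [-2.254, -2.188, 0.002]
ft_force: [-3.7, 0.1, 7.6]
width: 41.7
grasp_force: 30.0
q6 -0.004 yaw -0.03 M [-0.219  0.795  0.243] tau6 0.042 41.65512872649203
```

```bash
python3 -m creep '[{"translation":[0,0,0],"angular":[0,0,0.02],"jaw":0.3},{"translation":[0,0,0],"angular":[0,0,0.04],"jaw":0.3},{"translation":[0,0,0],"angular":[0,0,0.06],"jaw":0.3},{"translation":[0,0,0],"angular":[0,0,0.08],"jaw":0.3},{"translation":[0,0,0],"angular":[0,0,0.1],"jaw":0.3},{"translation":[0,0,0],"angular":[0,0,0.12],"jaw":0.3},{"translation":[0,0,0],"angular":[0,0,0.14],"jaw":0.3},{"translation":[0,0,0],"angular":[0,0,0.16],"jaw":0.3}]'; bash m.sh
```

```text
t: 27.5
ee_pos: [476.4, -4.7, 75.1]
orientation: [-2.421, -2.001, 0.003]
ft_force: [-4.9, -0.3, 9.0]
width: 41.2
grasp_force: 30.0
q6 0.156 yaw -0.19 M [-0.156  0.976  0.247] tau6 0.052 41.15839565532939
```

```bash
python3 -m creep '[{"translation":[0,-1,0],"angular":[0,0,0.03],"jaw":0.3},{"translation":[0,-1,0],"angular":[0,0,0.06],"jaw":0.3},{"translation":[0,-1,0],"angular":[0,0,0.09],"jaw":0.3},{"translation":[0,-1,0],"angular":[0,0,0.12],"jaw":0.3},{"translation":[0,-1,0],"angular":[0,0,0.14],"jaw":0.3},{"translation":[0,-1,0],"angular":[0,0,0.16],"jaw":0.3},{"translation":[0,-1,0],"angular":[0,0,0.18],"jaw":0.3},{"translation":[0,-1,0],"angular":[0,0,0.2],"jaw":0.3}]'; bash m.sh
```

```text
t: 28.5
ee_pos: [475.9, -4.5, 75.1]
orientation: [2.609, 1.749, -0.002]
ft_force: [-3.5, -0.4, 7.3]
width: 41.4
grasp_force: 30.0
q6 0.356 yaw -0.39 M [-0.086  0.765  0.251] tau6 0.069 41.4336761098899
```

```bash
python3 -m creep '[{"translation":[0,0,0],"angular":[0,0,0.02],"jaw":0.3},{"translation":[0,0,0],"angular":[0,0,0.04],"jaw":0.3},{"translation":[0,0,0],"angular":[0,0,0.06],"jaw":0.3},{"translation":[0,0,0],"angular":[0,0,0.08],"jaw":0.3},{"translation":[0,0,0],"angular":[0,0,0.1],"jaw":0.3},{"translation":[0,0,0],"angular":[0,0,0.12],"jaw":0.3},{"translation":[0,0,0],"angular":[0,0,0.14],"jaw":0.3},{"translation":[0,0,0],"angular":[0,0,0.16],"jaw":0.3}]'; bash m.sh
```

```text
t: 29.5
ee_pos: [475.6, -4.4, 75.1]
orientation: [-2.741, -1.535, 0.002]
ft_force: [-4.0, 1.0, 8.4]
width: 41.4
grasp_force: 30.0
q6 0.516 yaw -0.55 M [0.091 0.907 0.25 ] tau6 0.092 41.44332410922396
```

```bash
python3 -m creep '[{"translation":[0,0,0],"angular":[0,0,0.02],"jaw":0.3},{"translation":[0,0,0],"angular":[0,0,0.04],"jaw":0.3},{"translation":[0,0,0],"angular":[0,0,0.06],"jaw":0.3},{"translation":[0,0,0],"angular":[0,0,0.08],"jaw":0.3},{"translation":[0,0,0],"angular":[0,0,0.1],"jaw":0.3},{"translation":[0,0,0],"angular":[0,0,0.12],"jaw":0.3},{"translation":[0,0,0],"angular":[0,0,0.14],"jaw":0.3},{"translation":[0,0,0],"angular":[0,0,0.16],"jaw":0.3}]'; bash m.sh
```

```text
t: 30.5
ee_pos: [475.2, -4.2, 75.1]
orientation: [-2.854, -1.311, 0.003]
ft_force: [-5.3, 3.2, 9.7]
width: 41.3
grasp_force: 30.0
q6 0.676 yaw -0.71 M [0.4   1.04  0.354] tau6 0.129 41.33066999718863
```

```bash
python3 -m creep '[{"translation":[0,0,0],"angular":[0,0,0.02],"jaw":0.3},{"translation":[0,0,0],"angular":[0,0,0.04],"jaw":0.3},{"translation":[0,0,0],"angular":[0,0,0.06],"jaw":0.3},{"translation":[0,0,0],"angular":[0,0,0.08],"jaw":0.3},{"translation":[0,0,0],"angular":[0,0,0.1],"jaw":0.3},{"translation":[0,0,0],"angular":[0,0,0.12],"jaw":0.3},{"translation":[0,0,0],"angular":[0,0,0.14],"jaw":0.3},{"translation":[0,0,0],"angular":[0,0,0.16],"jaw":0.3}]'; bash m.sh
```

```text
t: 31.5
ee_pos: [475.0, -3.9, 75.1]
orientation: [-2.949, -1.079, 0.004]
ft_force: [-6.0, 3.6, 10.2]
width: 41.3
grasp_force: 30.0
q6 0.836 yaw -0.87 M [0.722 1.13  0.374] tau6 0.17 41.255119244399474
```

```bash
python3 -m creep '[{"translation":[0,0,0],"angular":[0,0,0.01],"jaw":0.3},{"translation":[0,0,0],"angular":[0,0,0.02],"jaw":0.3},{"translation":[0,0,0],"angular":[0,0,0.03],"jaw":0.3},{"translation":[0,0,0],"angular":[0,0,0.04],"jaw":0.3},{"translation":[0,0,0],"angular":[0,0,0.05],"jaw":0.3},{"translation":[0,0,0],"angular":[0,0,0.06],"jaw":0.3},{"translation":[0,0,0],"angular":[0,0,0.07],"jaw":0.3},{"translation":[0,0,0],"angular":[0,0,0.08],"jaw":0.3}]'; bash m.sh
```

```text
t: 32.5
ee_pos: [474.9, -3.8, 75.1]
orientation: [-2.99, -0.96, 0.004]
ft_force: [-6.8, 5.0, 10.5]
width: 41.3
grasp_force: 30.0
q6 0.916 yaw -0.949 M [1.    1.246 0.358] tau6 0.294 41.29402563204344
```

```bash
python3 -m creep '[{"translation":[0,0,0],"angular":[0,0,0.01],"jaw":0.3},{"translation":[0,0,0],"angular":[0,0,0.02],"jaw":0.3},{"translation":[0,0,0],"angular":[0,0,0.03],"jaw":0.3},{"translation":[0,0,0],"angular":[0,0,0.04],"jaw":0.3},{"translation":[0,0,0],"angular":[0,0,0.05],"jaw":0.3},{"translation":[0,0,0],"angular":[0,0,0.06],"jaw":0.3},{"translation":[0,0,0],"angular":[0,0,0.07],"jaw":0.3},{"translation":[0,0,0],"angular":[0,0,0.08],"jaw":0.3}]'; bash m.sh
```

```text
t: 33.5
ee_pos: [474.8, -3.6, 75.1]
orientation: [-3.026, -0.84, 0.004]
ft_force: [-6.3, 6.6, 11.3]
width: 41.3
grasp_force: 30.0
q6 0.996 yaw -1.029 M [1.166 1.342 0.426] tau6 0.317 41.340852190275236
```

```bash
python3 -m creep '[{"translation":[0,0,0],"angular":[0,0,0.01],"jaw":0.3},{"translation":[0,0,0],"angular":[0,0,0.02],"jaw":0.3},{"translation":[0,0,0],"angular":[0,0,0.03],"jaw":0.3},{"translation":[0,0,0],"angular":[0,0,0.04],"jaw":0.3},{"translation":[0,0,0],"angular":[0,0,0.05],"jaw":0.3},{"translation":[0,0,0],"angular":[0,0,0.06],"jaw":0.3},{"translation":[0,0,0],"angular":[0,0,0.07],"jaw":0.3},{"translation":[0,0,0],"angular":[0,0,0.08],"jaw":0.3}]'; bash m.sh
```

```text
t: 34.5
ee_pos: [474.7, -3.5, 75.1]
orientation: [-3.057, -0.718, 0.005]
ft_force: [-6.8, 7.0, 12.9]
width: 41.4
grasp_force: 30.0
q6 1.076 yaw -1.109 M [1.417 1.327 0.406] tau6 0.339 41.3522334375447
```

```bash
python3 -m creep '[{"translation":[0,0,0],"angular":[0,0,0.01],"jaw":0.3},{"translation":[0,0,0],"angular":[0,0,0.02],"jaw":0.3},{"translation":[0,0,0],"angular":[0,0,0.03],"jaw":0.3},{"translation":[0,0,0],"angular":[0,0,0.04],"jaw":0.3},{"translation":[0,0,0],"angular":[0,0,0.05],"jaw":0.3},{"translation":[0,0,0],"angular":[0,0,0.06],"jaw":0.3},{"translation":[0,0,0],"angular":[0,0,0.07],"jaw":0.3},{"translation":[0,0,0],"angular":[0,0,0.08],"jaw":0.3}]'; bash m.sh
```

```text
t: 35.5
ee_pos: [474.6, -3.3, 75.1]
orientation: [-3.083, -0.595, 0.005]
ft_force: [-8.1, 8.7, 12.9]
width: 41.5
grasp_force: 30.0
q6 1.156 yaw -1.19 M [1.607 1.389 0.475] tau6 0.351 41.546571751606216
```

```bash
python3 -m creep '[{"translation":[0,0,0],"angular":[0,0,0.01],"jaw":0.3},{"translation":[0,0,0],"angular":[0,0,0.02],"jaw":0.3},{"translation":[0,0,0],"angular":[0,0,0.03],"jaw":0.3},{"translation":[0,0,0],"angular":[0,0,0.04],"jaw":0.3},{"translation":[0,0,0],"angular":[0,0,0.05],"jaw":0.3},{"translation":[0,0,0],"angular":[0,0,0.06],"jaw":0.3},{"translation":[0,0,0],"angular":[0,0,0.07],"jaw":0.3},{"translation":[0,0,0],"angular":[0,0,0.08],"jaw":0.3}]'; bash m.sh
```

```text
t: 36.5
ee_pos: [474.5, -3.1, 75.1]
orientation: [-3.104, -0.471, 0.005]
ft_force: [-7.4, 9.3, 12.2]
width: 41.5
grasp_force: 30.0
q6 1.236 yaw -1.27 M [1.823 1.34  0.422] tau6 0.276 41.54379690579018
```

```bash
cat > lines.py <<'E'
from h import *
import sys
o=ctrl.get_obs();i=ctrl.camera_info('wrist');im=save('wrist',sys.argv[1])
c=np.array([float(sys.argv[2]),float(sys.argv[3])])
print('proj knob foot/collar centre',proj(i,[*c,70]).round(1),proj(i,[*c,98]).round(1))
h=cv2.cvtColor(im,cv2.COLOR_RGB2HSV)
m=cv2.inRange(h,(0,0,150),(180,70,255))
u,v=proj(i,[*c,72]).astype(int)
k=np.zeros_like(m);cv2.circle(k,(int(u),int(v)),70,255,-1);m&=k
n,_,st,ce=cv2.connectedComponentsWithStats(m)
for j in range(1,n):
    if 3<st[j,4]<150:
        s=[]
        for z in(66,72):
            d=onz(i,ce[j],z)[:2]-c;s.append((z,round(float(np.hypot(*d)),1),round(float(np.arctan2(d[1],d[0])),3)))
        print(st[j],ce[j].round(1),h[int(ce[j][1]),int(ce[j][0])],s)
E
python3 lines.py w8.png 478.5 -3
```

```text
proj knob foot/collar centre [262.9 244. ] [263.4 269.3]
[262 199   4   7  22] [263.9 202.1] [ 26  17 241] [(66, 23.0, 0.28), (72, 24.9, 0.284)]
[270 222   5   3  10] [271.9 222.7] [ 30  23 225] [(66, 12.1, -0.122), (72, 14.2, -0.04)]
[193 229   2  15  25] [193.6 237. ] [104  18 157] [(66, 39.0, 1.811), (72, 38.0, 1.739)]
[193 252   2   5   7] [193.3 253.6] [114   7 174] [(66, 40.5, 2.068), (72, 38.7, 1.998)]
```

```bash
cat > ang.py <<'E'
from h import *
def ang(i,px,z,c):
    d=onz(i,px,z)[:2]-np.array(c);return round(float(np.hypot(*d)),1),round(float(np.arctan2(d[1],d[0])),3)
E
python3 - <<'E'
from ang import *
import pickle
i,o=pickle.load(open('w7.pkl','rb'))
im=cv2.imread('pics/w7.png');h=cv2.cvtColor(im,cv2.COLOR_BGR2HSV)
m=cv2.inRange(h,(0,0,140),(180,90,255))[185:240,218:250]
n,_,st,ce=cv2.connectedComponentsWithStats(m)
for c in((479,-.7),(478.5,-3)):
  for j in range(1,n):
    p=ce[j]+[218,185]
    print(c,st[j],p.round(1),[ang(i,p,z,c) for z in(66,70,98)])
print('now');i=ctrl.camera_info('wrist')
for c in((479,-.7),(478.5,-3)):print([ang(i,(263.9,202.1),z,c) for z in(66,70)],[ang(i,(271.9,222.7),z,c) for z in(80,98)])
im=cv2.imread('pics/w8.png');print(im[214:232:2,256:288:2].tolist().__len__())
h=cv2.cvtColor(im,cv2.COLOR_BGR2HSV)
for r in range(196,252,2): print(r,' '.join('%3d/%3d'%(h[r,x,1],h[r,x,2]) for x in range(250,284,2)))
E
```

```text
(479, -0.7) [ 19  11  13  33 324] [244.  211.9] [(14.4, -1.969), (13.2, -2.025), (7.7, -2.852)]
(479, -0.7) [ 6 14  3  2  6] [225.  199.5] [(24.8, -2.832), (24.4, -2.882), (23.4, 3.02)]
(479, -0.7) [ 7 24  1  2  2] [225.  209.5] [(26.6, -2.499), (25.8, -2.543), (21.6, -2.931)]
(479, -0.7) [10 26  8  3 24] [231.5 212. ] [(22.6, -2.327), (21.7, -2.375), (16.8, -2.841)]
(479, -0.7) [  0  29  32  26 233] [229.8 234.8] [(38.4, -1.871), (36.8, -1.888), (25.9, -2.071)]
(478.5, -3) [ 19  11  13  33 324] [244.  211.9] [(12.1, -2.005), (11.0, -2.076), (6.9, 3.126)]
(478.5, -3) [ 6 14  3  2  6] [225.  199.5] [(23.7, -2.918), (23.4, -2.972), (23.3, 2.919)]
(478.5, -3) [ 7 24  1  2  2] [225.  209.5] [(24.9, -2.561), (24.1, -2.61), (20.8, -3.034)]
(478.5, -3) [10 26  8  3 24] [231.5 212. ] [(20.7, -2.386), (19.8, -2.441), (15.8, -2.971)]
(478.5, -3) [  0  29  32  26 233] [229.8 234.8] [(36.0, -1.876), (34.4, -1.895), (23.6, -2.099)]
now
[(22.0, 0.185), (23.3, 0.193)] [(16.6, -0.1), (23.1, 0.046)]
[(23.0, 0.28), (24.3, 0.283)] [(17.1, 0.037), (23.8, 0.142)]
9
196 152/134 133/111 136/111 107/ 88 108
[... 3180 characters left out ...]

242 168/227 169/228 171/228 170/226 172/226 170/226 170/226 174/229  11/234  12/230  69/229 170/227 168/227 168/227 167/227 167/227 167/227
244 140/223  85/181  35/168  22/172  23/186  22/184  23/181  38/161 105/168 141/224 180/227 171/228 167/227 167/227 168/227 167/227 167/227
246  18/198  15/193  13/196  13/195  13/195  12/192  13/194  14/196  14/198  18/209  22/184 126/196 173/227 168/228 167/227 167/227 166/227
248  12/192  12/192  12/195  13/194  13/194  12/191  12/194  12/193  13/199  13/201  14/198  16/196  21/178 151/223 170/229 167/227 167/227
250  12/191  13/195  12/194  12/194  12/192  12/192  12/195  12/193  13/201  13/201  13/195  12/193  14/196  20/201  98/164 171/230 167/227
```

The pixel table shows the collar line at (263.7,205) and the foot of the knob line at (271,209), about 3.7 mm apart: right at the first click. Turn about 0.18 rad more.

```bash
python3 -m creep '[{"translation":[0,0,0],"angular":[0,0,0.03],"jaw":0.3},{"translation":[0,0,0],"angular":[0,0,0.06],"jaw":0.3},{"translation":[0,0,0],"angular":[0,0,0.09],"jaw":0.3},{"translation":[0,0,0],"angular":[0,0,0.12],"jaw":0.3},{"translation":[0,0,0],"angular":[0,0,0.15],"jaw":0.3},{"translation":[0,0,0],"angular":[0,0,0.18],"jaw":0.3},{"translation":[0,0,0],"angular":[0,0,0.18],"jaw":0.3},{"translation":[0,0,0],"angular":[0,0,0.18],"jaw":0.3}]'; bash m.sh
cat > tab.py <<'E'
from h import *
import sys
f,y0,y1,x0,x1=sys.argv[1],*map(int,sys.argv[2:6])
i=ctrl.camera_info('wrist');im=save('wrist',f);h=cv2.cvtColor(im,cv2.COLOR_RGB2HSV)
print(proj(i,[478.5,-3,70]).round(1),'px/mm',np.linalg.norm(proj(i,[479,-3,70])-proj(i,[478,-3,70])))
for r in range(y0,y1,2): # '#' white, 'o' orange, '.' dark grey collar, 'b' blue
    print(r,''.join('o' if 4<h[r,x,0]<20 and h[r,x,1]>100 else 'b' if h[r,x,1]>100 else '#' if h[r,x,2]>100 else '.' for x in range(x0,x1)))
E
python3 tab.py w9.png 196 232 235 300
```

```text
t: 37.55
ee_pos: [474.5, -2.7, 75.1]
orientation: [-3.134, -0.189, 0.005]
ft_force: [-7.7, 11.6, 12.6]
width: 41.9
grasp_force: 30.0
q6 1.416 yaw -1.45 M [2.381 1.393 0.209] tau6 0.251 41.88972551622067
[263.  243.4] px/mm 1.6631229703664163
196 bbbbbbbbbbbbbbbbbbbb.....bbbbbbbbbbbbbbbbbbbbbbbbbbbbbbbbbbbbbbbb
198 bbbbbbbbbbbb........##.................bbbbbbbbbbbbbbbbbbbbbbbbbb
200 bbbb...............####....................bbbbbbbbbbbbbbbbbbbbbb
202 b...................###.........................bbbbbbbbbbbbbbbbb
204 ....................###............................bbbbbbbbbbbbbb
206 ....................###..............................bbbbbbbbbbbb
208 ...................o#..................................bbbbbbbbbb
210 .........##....ooooooooooooooooooo####...................bbbbbbbb
212 .......#oooooooooooooooooooooooooo####ooooo................bbbbbb
214 ....oooooooooooooooooooooooooooooo#####ooooo.................bbbb
216 oooooooooooooooooooooooooooooooooo#####ooooooooo##.............bb
218 ooooooooooooooooooooooooooooooooooo####ooooooooooooo............b
220 ooooooooooooooooooooooooooooooooooo####oooooooooooooo...........b
222 ooooooooooooooooooooooooooooooooooo####ooooooooooooooo...........
224 oooooooooooooooooooooooooooooooooooo###ooooooooooooooooooo.......
226 ooooooooooooooooooooooooooooooooooooooooooooooooooooooooooo......
228 ooooooooooooooooooooooooooooooooooooooooooooooooooooooooooo......
230 oooooooooooooooooooooooooooooooooooooooooooooooooooooooooooo.....
```

Now about 15 px ≈ 8.5 mm apart (~22°): one click, well short of three. Letting go.

```bash
python3 -m creep '[{"translation":[0,0,0],"angular":[0,0,0],"jaw":0.8},{"translation":[0,0,0],"angular":[0,0,0],"jaw":0.8},{"translation":[0,0,0],"angular":[0,0,0],"jaw":0.8},{"translation":[0,0,0],"angular":[0,0,0],"jaw":0.8},{"translation":[0,0,0],"angular":[0,0,0],"jaw":0.8},{"translation":[0,0,-20],"angular":[0,0,0],"jaw":0.8},{"translation":[0,0,-60],"angular":[0,0,0],"jaw":0.8},{"translation":[0,0,-60],"angular":[0,0,0],"jaw":0.8}]'
python3 tab.py w10.png 155 195 235 300
python3 -c "
from h import *
i=ctrl.camera_info('wrist');print(proj(i,[453.4,86.4,68]),[ (np.round(r['rect']),round(r['score'],2)) for r in ctrl.look_for('wrist','white_vial')])"
```

```text
t: 38.6
ee_pos: [478.4, -4.3, 137.0]
orientation: [3.135, 0.19, 0.008]
ft_force: [0.7, -0.4, -0.6]
width: 70.1
grasp_force: 0.0
[259.2 213. ] px/mm 1.288369372913833
155 ######################################..bbbbbbbbbbbb..........##.
157 ##########################..bbbbbbbbbbbbbbbbbbbbbbbbb.......####.
159 #############..bbbbbbbbbbbbbbbbbbbbbbbbbbbbbbbbbbbbbbb##########.
161 #.bbbbbbbbbbbbbbbbbbbbbbbbbbbbbbbbbbbbbbbbbbbbbbbbbbbbb##########
163 bbbbbbbbbbbbbbbbbbbbbbbbbbbbbbbbbbbbbbbbbbbbbbbbbbbbbbbb#########
165 bbbbbbbbbbbbbbbbbbbbbbbbbbbbbbbbbbbbbbbbbbbbbbbbbbbbbbbbb########
167 bbbbbbbbbbbbbbbbbbbbbbbbbbbbbbbbbbbbbbbbbbbbbbbbbbbbbbbbbb#######
169 bbbbbbbbbbbbbbbbbbbbbbbbbbbbbbbbbbbbbbbbbbbbbbbbbbbbbbbbbb.######
171 bbbbbbbbbbbbbbbbbbbbbbbbbbbbbbbbbbbbbbbbbbbbbbbbbbbbbbbbbbb######
173 bbbbbbbbbbbbbbbbbbbbbbbbbbbbbbbbbbbbbbbbbbbbbbbbbbbbbbbbbbb######
175 bbbbbbbbbbbbbbbbbbbbbbbbbbbbbbbbbbbbbbbbbbbbbbbbbbbbbbbbbbb.#####
177 bbbbbbbbbbbbbbbbbbbbbbbbbbbbbbbbbbbbbbbbbbbbbbbbbbbbbbbbbbb.#####
179 bbbbbbbbbbbb......##............bbbbbbbbbbbbbbbbbbbbbbbbbbbb#####
181 bbbbbb............###...............bbbbbbbbbbbbbbbbbbbbbbbb.####
183 bbb...............###...................bbbbbbbbbbbbbbbbbbbb.####
185 ...........................................bbbbbbbbbbbbbbbbbb####
187 ...............#oooooooooooo###..............bbbbbbbbbbbbbbbb####
189 ........#oooooooooooooooooooo###ooo............bbbbbbbbbbbbbb.###
191 ...oooooooooooooooooooooooooo###ooooo............bbbbbbbbbbbb.###
193 ..ooooooooooooooooooooooooooo###oooooooooo........bbbbbbbbbbbb###
[136.78466883 229.00601229] [(array([118., 195., 165., 246.]), 0.79), (array([374., 222., 428., 277.]), 0.56)]
```

```bash
python3 -c "
from h import *
print(ctrl.close_job())"
```

```text
the job is handed in; nothing more can be done
None
```

I handed the job in at about 39 s: the white vial stands upright in the clamp, and the knob was turned to one click (lines about 8 mm apart, third click at 18.6 mm) and let go. The first grasp closed too late and was repeated without moving the vial; I did not re-measure its position after clamping, and `close_job` returned no verdict.

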